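# Prop open the lid of the incense-ingredient chest

### The job

The lid of the wooden ingredient chest stands open on nothing but its stiff hinge. Take the prop rod by its orange grip, swing it up out of its clip and over into the steel slot on the edge of the lid, all the way in so that it will hold the lid, and let go. Leave the lid standing about where it is, and do not disturb the white bowl beside it.

Things in the scene. Friction and masses are not known exactly. Their poses are not given: they have to be found in the camera images.
- prop_rod: Steel prop rod, 10 mm thick, on an end wall of a fixed wooden chest. Origin: its pivot, 85 mm above the table, 25 mm off the wall. +y: level hinge axis, towards the wall. The rod runs 125 mm along its own -x to a cross pin with the grip. It lies level in an open clip and lifts by turning about +y; past upright (90 deg) it leans into the slot at 100-120 deg, short of upright it falls back.
- rod_grip (a point): Centre of the orange round grip at the rod's end, 125 mm from the pivot: 18 mm diameter, 50 mm long along the rod's y axis, 45 mm outward (-y) of the rod and 70 mm clear of the chest wall. 85 mm above the table in the clip, about 200 mm when in the slot. Fixed to the rod; it can roll between the fingers as the rod swings. Inward of the rod a 12 mm steel pin, same axis, enters the slot.
- lid_slot (a point): Where the pin's centre lies when home in the steel U slot on the lid's edge: slot 32 mm wide, 32 deep, bottom 6 mm behind this point, mouth towards the rising rod. It is 58 mm along the rod's +y from the grip's centre; seen along y the two then coincide within 8 mm. Axes turn with the lid, y along the hinge. The lid (222 x 264 mm, open 66-74 deg) stays put but yields to 6 N opening, 3 N closing.
- bowl: White ceramic bowl, a loose bystander, 116 mm across, 55 mm high; origin at the centre of its underside.

How it is judged:
By the outcome, as a careful person would: the job done as asked, in the order asked, and still so for the second after the job is handed in, with the robot touching nothing.
It also fails if it takes over 38 s, if anything falls off the work surface, if the arm or the gripper's body presses on something with over 40 N, if the wrist force passes 120 N, or if a joint passes its speed limit or range.

### The arm

A 6-joint arm with a two-finger parallel gripper is mounted at the origin on the work surface. World frame = base frame: x ahead of the robot, y to its left, z up, the work surface at z = 0. Lengths are in m, angles in rad, forces in N, time in s.
With the tool pointing down it reaches from about 0.3 to 0.75 m from the base axis. Payload 8.5 kg.
Tool frame: the origin (TCP) lies at the very end of the fingers, on their centre line; the grasp point (between the pads) lies 19 mm behind it; x points along the fingers, z is the direction in which the jaws open and shut, and the axes are right-handed (so a half turn about x gives the same grasp; the last joint's range is limited). The gripper opens to 85 mm and grips with 20 to 120 N. Pads are 22 mm wide; open, the fingers measure 114 mm over their backs; the gripper's body (76 mm by 85 mm) begins 54 mm behind the grasp point. The pads swing forward as they close: fully open they stand 13 mm farther back than shut.
Start: joints at [-1.478, 0.381, 1.297, -0, 1.464, -0.215], TCP at [0.167, -0.524, 0.231] pointing down, gripper open.
Joint ranges: [-3.11, 3.11], [-0.89, 2.33], [0.22, 2.48], [-1.42, 4.56], [0.17, 2.85], [-2.88, 2.88]. Speed limits (rad/s): [2.39, 2.39, 3.14, 3.14, 3.14, 3.14].

### API

Orientations are given as [roll, pitch, yaw] about the fixed x, y, z axes, in that order (R = Rz(yaw) Ry(pitch) Rx(roll)).
In Python, from plant import manip gives the robot as it stands.
- The arm moves only by the shell command python3 -m handwheel 'ROWS' [FORCE]. ROWS is JSON, a list of rows, each an object with "slide": the shift along the world's x, y, z as a fraction of full scale, a list of three; "rot": the turn, a rotation vector about the world's x, y, z as a fraction of full scale, a list of three; "hand": the opening, from 0 (shut) to 1 (fully open). A call has 1 to 20 rows; each row is the pose to reach, as a shift and turn from the pose measured when the call began; what a row does not reach only later rows make up. Full scale, the value 1, is 0.25 m for a shift and 45 degrees for a turn. A row lasts 1/10 s, in which the tool goes at most 50 mm and 8.59 degrees, less where a joint would pass 70% of its speed; a pose out of reach is approached as far as the arm can. A call with a number of a shift or a turn outside -1 to 1 is refused whole. A call with a gripper value outside its range is refused whole. The fingers move at their own pace and stop on an object; FORCE is the grip in N (left out, the last holds). Time passes only in rows, so rows that repeat a pose let the fingers close. It gives the time, the measured TCP pose, the force and the opening at its end, in the units of the state.
- manip.state(): the state, without advancing time (a new reading comes with each control period).
- manip.read_camera(name): name is "side" or "top" or "wrist"; returns a dict with "color" (400x640x3 uint8, blue, green, red), "mtx" (3x3 intrinsics, pixels), "rvec" (rotation vector, rad) and "tvec" (3), from world to camera coordinates, as OpenCV has them. Camera axes: x right, y down, z forward; pixel columns grow to the right and rows downward; lengths in m; the calibration is good to about 2 mm. A picture is of the moment at which its call begins. There is no depth.
- manip.sign_off(): hands the job in, once; it reports no verdict.
The state is a dict: "time": time; "joint_positions": joint angles; "dq": joint speeds; "joint_torque": joint torques, N m; "tool_pos": TCP position; "tcp_rot": TCP orientation; "ft_force": force on the tool from outside, world axes, zero at the start; "ft_torque": the same for the moment, N m; "gripper_width": finger opening in m.
Only numpy, scipy, OpenCV 4.12 (cv2) and the standard library are available. Lean on these libraries where they do the work, as an engineer would, in place of code of your own. Each camera call takes 0.05 s, during which the arm holds its last target. There are 200 camera calls.

## Working session

There is one attempt and no reset: what is moved stays moved. The work goes in short steps, Python scripts to look and compute and a shell command to move; the robot and the scene stay as the last step left them, time stands still between calls to the robot, and variables do not carry over. Pictures are saved under pics/ and viewed, about 8 in all and at most 12, crops included, and the job is handed in when it is done.

```bash
mkdir -p pics; cat > h.py <<'E'
import numpy as np, cv2
from plant import manip
def cam(n):
    c=manip.read_camera(n); R=cv2.Rodrigues(np.array(c["rvec"],float))[0]
    return c["color"],np.array(c["mtx"]),R,np.array(c["tvec"],float).ravel()
def ray(c,u,v):
    _,K,R,t=c; d=R.T@np.linalg.inv(K)@[u,v,1]; return -R.T@t,d/np.linalg.norm(d)
def onz(c,u,v,z):
    o,d=ray(c,u,v); return o+d*(z-o[2])/d[2]
def tri(c1,p1,c2,p2):
    o1,d1=ray(c1,*p1);o2,d2=ray(c2,*p2)
    s=np.linalg.lstsq(np.c_[d1,-d2],o2-o1,rcond=None)[0]
    a,b=o1+s[0]*d1,o2+s[1]*d2; return (a+b)/2,np.linalg.norm(a-b)
def orange(c,lo=(5,150,100),hi=(18,255,255)):
    m=cv2.inRange(cv2.cvtColor(c[0],cv2.COLOR_BGR2HSV),lo,hi)
    k=max(cv2.findContours(m,0,2)[0],key=cv2.contourArea,default=None)
    return None if k is None else cv2.minAreaRect(k)
E
python3 - <<'E'
from h import *
print(manip.state())
cs={n:cam(n) for n in("side","top","wrist")}
for n,c in cs.items(): print(n,orange(c),ray(c,320,200)); cv2.imwrite(f"pics/{n}0.png",c[0])
E
```

```text
{'time': 0.0, 'joint_positions': array([-1.47830891e+00,  3.81211767e-01,  1.29829557e+00,  3.86607676e-05,
        1.46360450e+00, -2.15294180e-01]), 'dq': array([ 0.00043615, -0.00083395,  0.00038774,  0.00017526, -0.00175486,
       -0.00089404]), 'joint_torque': array([-4.68794879e-04, -4.48458660e+01, -2.31280589e+01, -1.89915290e-04,
        4.79581198e-03,  2.40198453e-06]), 'tool_pos': array([ 0.16660157, -0.52384068,  0.23069158]), 'tcp_rot': array([2.90100575, 1.56927665, 1.63798686]), 'ft_force': array([-0.11577506,  0.00512542,  0.25513878]), 'ft_torque': array([-0.02924439, -0.04841946,  0.00318217]), 'gripper_width': 0.0851450331629107}
side ((336.8000183105469, 234.40003967285156), (28.460498809814453, 10.751745223999023), 71.56504821777344) (array([0.36398769, 0.399693  , 0.70217451]), array([ 0.29314011, -0.59943949, -0.74480948]))
top ((64.2503662109375, 349.49041748046875), (11.14560604095459, 47.388038635253906), 2.2025980949401855) (array([ 0.46223777, -0.10002456,  0.84627617]), array([ 0.17083904, -0.00151335, -0.98529779]))
wrist ((354.0000305175781, 11.999984741210938), (595.7731323242188, 179.6173553466797), 18.434947967529297) (array([ 0.24484402, -0.4998908 ,  0.37347549]), array([-0.31464796, -0.09544748, -0.9443974 ]))
```

View pics/side0.png

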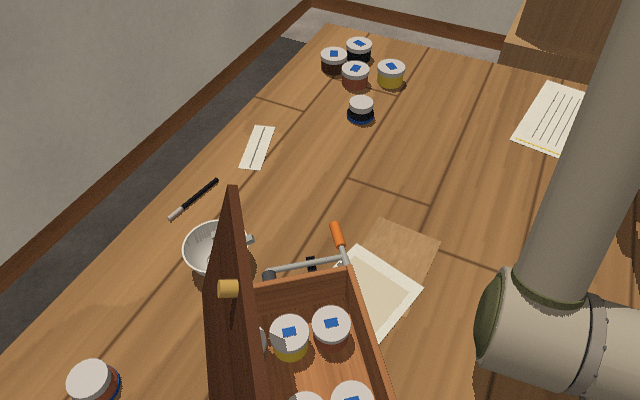

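View pics/top0.png

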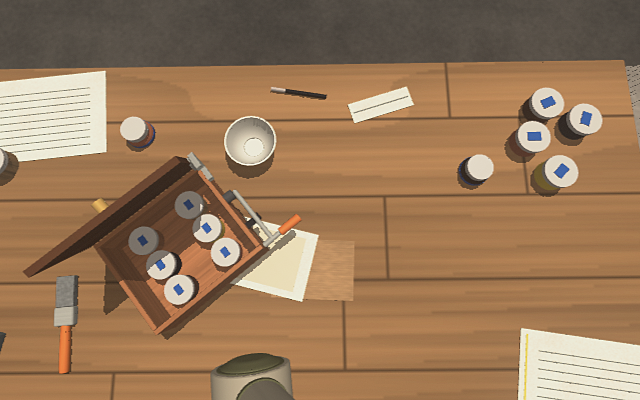

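Side view: the grip is at (337,234), the rod runs left to its pivot near (268,275), and the lid slot bracket shows at about (248,240). Top view: grip at about (288,226), pivot near (232,195), slot bracket at about (198,163), bowl at (250,140).

```bash
python3 - <<'E'
from h import *
S,T=cam("side"),cam("top")
def loc(c,x0,y0,x1,y1):
    m=cv2.inRange(cv2.cvtColor(c[0],cv2.COLOR_BGR2HSV),(4,170,120),(16,255,255))
    z=np.zeros_like(m);z[y0:y1,x0:x1]=m[y0:y1,x0:x1]
    k=max(cv2.findContours(z,0,2)[0],key=cv2.contourArea);return cv2.minAreaRect(k)
s=loc(S,320,210,360,262);t=loc(T,265,205,310,245);print(s,t)
print("grip",tri(S,s[0],T,t[0]), onz(T,*t[0],.085))
print("grip box ends on z=.085", [onz(T,*p,.085).round(4) for p in cv2.boxPoints(t)])
print("pivot",tri(S,(268,275),T,(232,195)),onz(T,232,195,.085))
print("bowl",onz(T,250,140,.055))
big=np.hstack([cv2.resize(S[0][170:310,180:380],None,fx=2,fy=2*1,interpolation=2),cv2.resize(T[0][120:260,170:310],(400,280),interpolation=2)])
big=np.vstack([cv2.resize(S[0][170:300,190:370],(800,578),interpolation=2)])
cv2.imwrite("pics/s1.png",big)
cv2.imwrite("pics/t1.png",cv2.resize(T[0][130:260,160:320],None,fx=4.5,fy=4.5,interpolation=2))
E
```

```text
((337.0729675292969, 234.36216735839844), (28.526330947875977, 10.366527557373047), 72.89727020263672) ((289.13934326171875, 223.96719360351562), (8.066324234008789, 24.327009201049805), 50.194427490234375)
grip (array([ 0.54551361, -0.03777619,  0.08766649]), np.float64(0.0009521485457231596)) [ 0.54533843 -0.03767097  0.085     ]
grip box ends on z=.085 [array([ 0.536 , -0.0134,  0.085 ]), array([ 0.5676, -0.0515,  0.085 ]), array([ 0.5547, -0.062 ,  0.085 ]), array([ 0.5233, -0.024 ,  0.085 ])]
pivot (array([0.60846537, 0.08139073, 0.08630976]), np.float64(0.003809826144617363)) [0.60684593 0.0810973  0.085     ]
bowl [0.73603217 0.05218317 0.055     ]
```

View pics/s1.png

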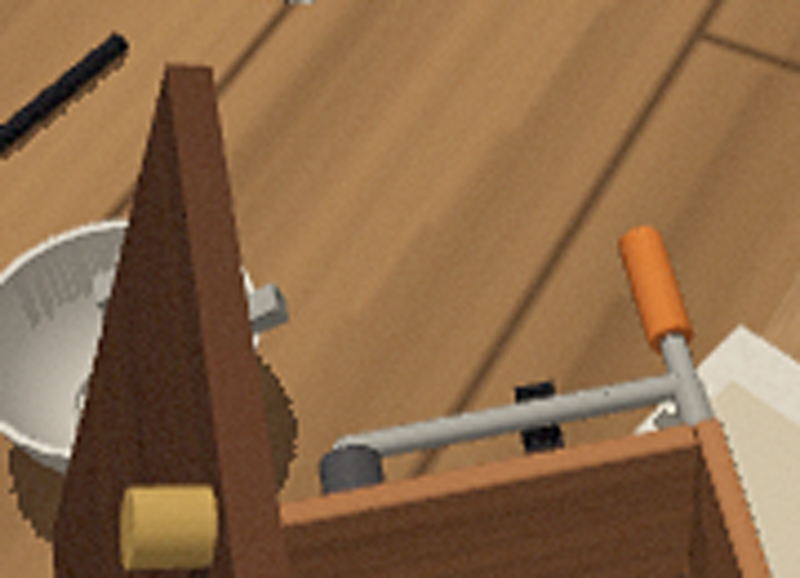

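View pics/t1.png

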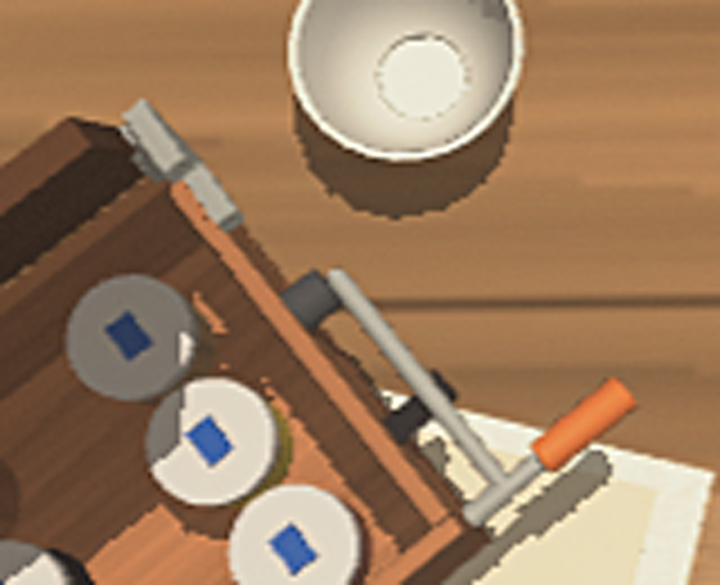

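Crops: grip lies along (543,460)–(625,390) in the top crop; rod head is at (338,277); the slot bracket spans (130,110)–(235,220). Grip height 0.0877 m and pivot–grip length agree with the description. Now the slot and the goal poses.

```bash
cat > g.py <<'E'
from h import *
from scipy.spatial.transform import Rotation as Ro
e=np.array([-.776,-.63,0]);e/=np.linalg.norm(e);u=np.array([-e[1],e[0],0]);z=np.array([0,0,1.])
G=np.array([.5455,-.0377,.0855]);P=G-.045*u-.125*e; P[2]=.085
def grip(th): th=np.radians(th);return P+.045*u+.125*(np.cos(th)*e+np.sin(th)*z)
def onplane(c,p,off):
    o,d=ray(c,*p);q=P+off*u;q=o+d*((q-o)@u)/(d@u);r=q-P
    return q.round(4),"e,z,ang,rad",(r@e).round(4),r[2].round(4),np.degrees(np.arctan2(r[2],r@e)).round(1),np.hypot(r[2],r@e).round(4)
def goal(th,tilt=15,out=.006):
    t=np.radians(tilt);x=-(np.cos(t)*z+np.sin(t)*u)
    s=manip.state();R0=Ro.from_euler('xyz',s['tcp_rot'])
    zt=e if e@R0.as_matrix()[:,2]>0 else -e
    R=Ro.from_matrix(np.c_[x,np.cross(zt,x),zt])
    tcp=grip(th)+out*u+.019*x
    return tcp,(tcp-s['tool_pos'])/.25,(R*R0.inv()).as_rotvec()/(np.pi/4)
E
python3 - <<'E'
from g import *
print(u,P)
S,T=cam("side"),cam("top")
f=lambda p:(160+p[0]/4.5,130+p[1]/4.5)
for p in [(140,105),(187,165),(235,220)]: print(p,onplane(T,f(p),-.013))
for p in [(250,310),(272,290),(285,310),(260,325)]: print(p,onplane(S,(190+p[0]*.225,170+p[1]*.225),-.013))
o,d=ray(T,*f((338,277)));print("rodhead",onz(T,*f((338,277)),.088))
for th in(0,90,110):print(th,grip(th),goal(th))
E
```

```text
[ 0.63029126 -0.77635876  0.        ] [0.61418174 0.07602255 0.085     ]
(140, 105) (array([0.6675, 0.1361, 0.1826]), 'e,z,ang,rad', np.float64(-0.0793), np.float64(0.0976), np.float64(129.1), np.float64(0.1258))
(187, 165) (array([0.6411, 0.1146, 0.1855]), 'e,z,ang,rad', np.float64(-0.0452), np.float64(0.1005), np.float64(114.2), np.float64(0.1102))
(235, 220) (array([0.6218, 0.099 , 0.1689]), 'e,z,ang,rad', np.float64(-0.0204), np.float64(0.0839), np.float64(103.7), np.float64(0.0864))
(250, 310) (array([0.6236, 0.1004, 0.1928]), 'e,z,ang,rad', np.float64(-0.0227), np.float64(0.1078), np.float64(101.9), np.float64(0.1102))
(272, 290) (array([0.6176, 0.0956, 0.2007]), 'e,z,ang,rad', np.float64(-0.015), np.float64(0.1157), np.float64(97.4), np.float64(0.1166))
(285, 310) (array([0.6154, 0.0938, 0.1896]), 'e,z,ang,rad', np.float64(-0.0122), np.float64(0.1046), np.float64(96.6), np.float64(0.1053))
(260, 325) (array([0.622 , 0.0991, 0.1844]), 'e,z,ang,rad', np.float64(-0.0206), np.float64(0.0994), np.float64(101.7), np.float64(0.1015))
rodhead [0.61345208 0.07416074 0.088     ]
0 [ 0.5455 -0.0377  0.085 ] (array([ 0.54618225, -0.03854036,  0.06664741]), array([ 1.51827289,  1.94213355, -0.65829323]), array([ 0.10107909,  0.33929882, -1.51445931]))
90 [0.64254485 0.04108641 0.21      ] (array([0.6432271 , 0.04024605, 0.19164741]), array([ 1.90645227,  2.25727918, -0.15829323]), array([ 0.10107909,  0.33929882, -1.51445931]))
110 [0.67573614 0.06803295 0.20246158] (array([0.67641839, 0.06719259, 0.18410899]), array([ 2.03921744,  2.36506534, -0.18844692]), array([ 0.10107909,  0.33929882, -1.51445931]))
```

```bash
python3 - <<'E'
s=open('g.py').read().replace("zt=e if e@R0.as_matrix()[:,2]>0 else -e","zt=-e if FLIP else e").replace("def grip","FLIP=1\ndef grip")
open('g.py','w').write(s)
E
python3 -c "
from g import *
import g
for g.FLIP in(0,1): print(goal(0)[2]*45)"
python3 -m handwheel '[{"slide":[0.15,0.15,0.1],"rot":[0,0,0.12],"hand":0.7},{"slide":[0.3,0.3,0.1],"rot":[0,0,0.3],"hand":0.7},{"slide":[0.45,0.45,0.1],"rot":[0,0,0.5],"hand":0.7},{"slide":[0.6,0.6,0.1],"rot":[0,0,0.65],"hand":0.7},{"slide":[0.75,0.75,0.1],"rot":[0,0,0.8],"hand":0.7},{"slide":[0.9,0.85,0.1],"rot":[0,0,0.95],"hand":0.7},{"slide":[0.95,0.9,0.1],"rot":[0,0,1],"hand":0.7},{"slide":[0.95,0.9,0.1],"rot":[0,0,1],"hand":0.7},{"slide":[0.95,0.9,0.1],"rot":[0,0,1],"hand":0.7}]' 40
python3 -c "
from g import *
print(goal(0)); print(manip.state()['joint_positions'])"
```

```text
[  4.54855907  15.268447   -68.15066887]
[ 16.89229617  -5.06897507 110.70435351]
time: 1.25
tool_pos: [0.4043, -0.2988, 0.2561]
tcp_rot: [-2.912, 1.57, 2.895]
ft_force: [-0.1, -0.0, 0.5]
gripper_width: 0.0598
(array([ 0.54618225, -0.03854036,  0.06664741]), array([ 0.56765226,  1.04103489, -0.75786699]), array([0.35102868, 0.03541315, 1.46616053]))
[-8.72234658e-01  2.79657894e-01  1.37704609e+00 -3.36545439e-04
  1.48535315e+00 -3.95600066e-01]
```

```bash

python3 -m handwheel '[{"slide":[0.1,0.15,0],"rot":[0.05,0,0.15],"hand":0.7},{"slide":[0.2,0.3,0],"rot":[0.1,0,0.3],"hand":0.7},{"slide":[0.3,0.45,0],"rot":[0.15,0.01,0.5],"hand":0.7},{"slide":[0.4,0.6,0],"rot":[0.2,0.02,0.7],"hand":0.7},{"slide":[0.5,0.75,0],"rot":[0.23,0.02,0.85],"hand":0.7},{"slide":[0.57,0.9,-0.1],"rot":[0.24,0.02,1],"hand":0.7},{"slide":[0.57,0.97,-0.2],"rot":[0.24,0.02,1],"hand":0.7},{"slide":[0.57,0.97,-0.2],"rot":[0.24,0.02,1],"hand":0.7}]'
python3 -c "
from g import *
print(goal(0)); print(manip.state()['joint_positions'])"
```

```text
time: 2.05
tool_pos: [0.5454, -0.0552, 0.2032]
tcp_rot: [1.763, 1.382, 2.074]
ft_force: [-0.7, -0.7, -0.1]
gripper_width: 0.0598
(array([ 0.54618225, -0.03854036,  0.06664741]), array([ 0.00311778,  0.06663191, -0.54615685]), array([0.10741186, 0.00610897, 0.46537496]))
[-0.37501398  0.45253538  1.27666332  0.12034138  1.55887063 -0.696784  ]
```

```bash

python3 -m handwheel '[{"slide":[0,0.03,-0.05],"rot":[0.03,0,0.15],"hand":0.7},{"slide":[0,0.06,-0.1],"rot":[0.06,0,0.3],"hand":0.7},{"slide":[0,0.067,-0.2],"rot":[0.1,0.005,0.42],"hand":0.7},{"slide":[0.003,0.067,-0.25],"rot":[0.107,0.006,0.465],"hand":0.7},{"slide":[0.003,0.067,-0.25],"rot":[0.107,0.006,0.465],"hand":0.7},{"slide":[0.003,0.067,-0.25],"rot":[0.107,0.006,0.465],"hand":0.7}]'
python3 - <<'E'
from g import *
print(goal(0)); print(manip.state()['joint_positions'])
S,T,W=cam("side"),cam("top"),cam("wrist")
for n,c in zip("stw",(S,T,W)):
    m=cv2.inRange(cv2.cvtColor(c[0],cv2.COLOR_BGR2HSV),(4,170,120),(16,255,255))
    for k in cv2.findContours(m,0,2)[0]:
        if cv2.contourArea(k)>60: r=cv2.minAreaRect(k);print(n,r,onz(c,*r[0],.085))
cv2.imwrite("pics/w2.png",W[0])
E
```

```text
time: 2.65
tool_pos: [0.5465, -0.0401, 0.1418]
tcp_rot: [1.569, 1.311, 2.247]
ft_force: [-0.5, 0.3, 0.6]
gripper_width: 0.0595
(array([ 0.54618225, -0.03854036,  0.06664741]), array([-0.00129336,  0.00612832, -0.30077128]), array([0.00152349, 0.00200072, 0.00458424]))
[-0.35343948  0.54183726  1.32079435  0.13298028  1.50367896 -1.05575276]
s ((336.6500244140625, 234.4500274658203), (28.460498809814453, 9.803061485290527), 71.56504821777344) [ 0.54734549 -0.03912545  0.085     ]
t ((64.0, 349.5), (47.0, 10.0), 90.0) [0.30645753 0.39731853 0.085     ]
w ((188.0, 386.0), (26.0, 48.0), 90.0) [ 0.53973428 -0.18902353  0.085     ]
w ((453.5, 378.4999694824219), (46.99999237060547, 40.99999237060547), -0.0) [ 0.68929965 -0.06099652  0.085     ]
w ((197.6099853515625, 373.2699890136719), (28.708538055419922, 21.77889060974121), 81.8698959350586) [ 0.53930947 -0.17673116  0.085     ]
w ((598.5, 364.5), (69.0, 81.0), 90.0) [0.76568414 0.01443588 0.085     ]
w ((78.0965805053711, 362.43060302734375), (25.77550506591797, 110.84447479248047), 38.36748504638672) [ 0.46563429 -0.22542702  0.085   
[... 523 characters left out ...]
74414) [0.5802334  0.06370782 0.085     ]
w ((71.5, 259.0), (280.0, 143.0), 90.0) [ 0.41643372 -0.16555064  0.085     ]
w ((495.0, 213.0), (190.0, 288.0), 90.0) [0.63222278 0.05135409 0.085     ]
w ((506.5856628417969, 103.37293243408203), (29.065034866333008, 7.621030330657959), 3.012787342071533) [0.58797771 0.11447496 0.085     ]
w ((386.0, 53.5), (107.0, 148.0), 90.0) [0.50090219 0.08765996 0.085     ]
w ((282.0, 19.5), (39.0, 44.0), 90.0) [0.43097487 0.06032556 0.085     ]
w ((116.42156219482422, 94.98750305175781), (154.90213012695312, 160.9655303955078), 38.10757827758789) [ 0.37281178 -0.05177777  0.085     ]
w ((42.5, 58.5), (117.0, 85.0), 90.0) [ 0.31843238 -0.06391158  0.085     ]
```

View pics/w2.png

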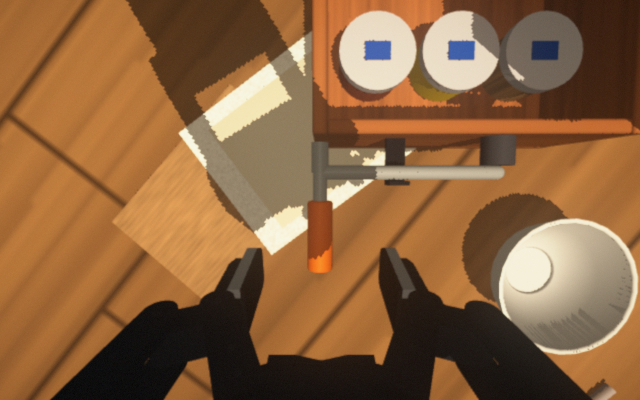

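Wrist view: grip at (320,236), midway between the fingers (262 and 380) and square to them; the rod and chest edge are aligned with the image, so yaw is right. Descend and close.

```bash
python3 -c "
from h import *
c=cam('wrist');print([onz(c,320,v,.085+d) for v,d in((202,.0),(236,0),(272,0))])"
python3 -m handwheel '[{"slide":[0,0.006,-0.1],"rot":[0,0,0],"hand":0.7},{"slide":[0,0.006,-0.2],"rot":[0,0,0],"hand":0.7},{"slide":[0,0.006,-0.27],"rot":[0,0,0],"hand":0.7},{"slide":[0,0.006,-0.3],"rot":[0,0,0],"hand":0.7},{"slide":[0,0.006,-0.3],"rot":[0,0,0],"hand":0.7}]'
python3 -m handwheel '[{"slide":[0,0,0],"rot":[0,0,0],"hand":0.35},{"slide":[0,0,0],"rot":[0,0,0],"hand":0},{"slide":[0,0,0],"rot":[0,0,0],"hand":0},{"slide":[0,0,0],"rot":[0,0,0],"hand":0},{"slide":[0,0,0],"rot":[0,0,0],"hand":0},{"slide":[0,0,0],"rot":[0,0,0],"hand":0}]' 30
python3 - <<'E'
from g import *
s=manip.state();p0=s['tool_pos'];print(goal(0)[1:])
for th in (20,40,60,80,90,95,100,105,110,115): print(th,((grip(th)-grip(0))/.25).round(3))
E
```

```text
[array([ 0.52990082, -0.02070714,  0.085     ]), array([ 0.54526656, -0.03974039,  0.085     ]), array([ 0.56178565, -0.06020229,  0.085     ])]
time: 3.35
tool_pos: [0.5463, -0.0375, 0.0666]
tcp_rot: [1.569, 1.31, 2.25]
ft_force: [-0.0, 1.2, 0.1]
gripper_width: 0.0597
time: 3.95
tool_pos: [0.5452, -0.0389, 0.0675]
tcp_rot: [1.583, 1.311, 2.263]
ft_force: [-8.0, -7.6, 6.9]
gripper_width: 0.0171
(array([ 0.00399418,  0.00142469, -0.00353465]), array([ 0.00438759, -0.00139185,  0.00138576]))
20 [0.023 0.019 0.171]
40 [0.091 0.074 0.321]
60 [0.194 0.158 0.433]
80 [0.321 0.26  0.492]
90 [0.388 0.315 0.5  ]
95 [0.422 0.343 0.498]
100 [0.456 0.37  0.492]
105 [0.489 0.397 0.483]
110 [0.521 0.423 0.47 ]
115 [0.552 0.448 0.453]
```

```bash

python3 -m handwheel '[{"slide":[0.001,0.001,0.044],"rot":[0,0,0],"hand":0},{"slide":[0.006,0.005,0.087],"rot":[0,0,0],"hand":0},{"slide":[0.013,0.011,0.129],"rot":[0,0,0],"hand":0},{"slide":[0.023,0.019,0.171],"rot":[0,0,0],"hand":0},{"slide":[0.053,0.043,0.25],"rot":[0,0,0],"hand":0},{"slide":[0.091,0.074,0.321],"rot":[0,0,0],"hand":0},{"slide":[0.091,0.074,0.321],"rot":[0,0,0],"hand":0}]'
python3 - <<'E'
from g import *
print(goal(40)[1:])
S=cam("side")
cv2.imwrite("pics/s3.png",cv2.resize(S[0][130:330,160:440],(784,560)))
E
```

```text
time: 4.65
tool_pos: [0.567, -0.0214, 0.152]
tcp_rot: [1.598, 1.313, 2.28]
ft_force: [-17.6, -12.7, 14.2]
gripper_width: 0.0169
(array([ 0.00764417,  0.00527364, -0.01983439]), array([ 0.01018386, -0.00328634, -0.00026717]))
```

View pics/s3.png

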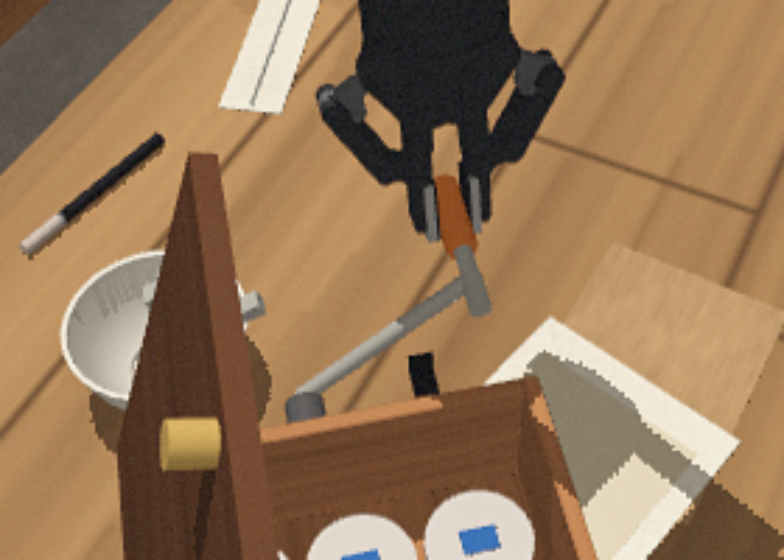

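The picture shows the rod lifted clear of the clip to about 40°, held properly in the pads. The force is purely radial (about 26 N outward), so the model radius is a few mm small; I'll re-anchor from the measured pose and continue.

```bash
python3 - <<'E'
from g import *
for th in (48,56,64,72,80,88): print(th,((grip(th)-grip(41))/.25).round(3))
E
```

```text
48 [0.033 0.027 0.044]
56 [0.076 0.062 0.086]
64 [0.123 0.1   0.121]
72 [0.173 0.14  0.147]
80 [0.226 0.183 0.164]
88 [0.279 0.227 0.172]
```

```bash
python3 -m handwheel '[{"slide":[0.033,0.027,0.045],"rot":[0,0,0],"hand":0},{"slide":[0.076,0.062,0.088],"rot":[0,0,0],"hand":0},{"slide":[0.123,0.1,0.124],"rot":[0,0,0],"hand":0},{"slide":[0.123,0.1,0.124],"rot":[0,0,0],"hand":0}]'
python3 - <<'E'
from g import *
s=manip.state();f=s['ft_force'];print("f e,u,z",f@e,f@u,f[2],"tau",s['ft_torque'])
r=s['tool_pos']-goal(0)[0]+grip(0)-P;print(r@e,r[2],np.degrees(np.arctan2(r[2],r@e)),np.hypot(r@e,r[2]))
E
```

```text
time: 5.1
tool_pos: [0.5981, 0.0036, 0.1858]
tcp_rot: [1.595, 1.317, 2.278]
ft_force: [-7.0, -4.6, 14.2]
gripper_width: 0.0165
f e,u,z 8.354207270836266 -0.8688731996509411 14.162968114168025 tau [-0.55261127  1.35866379  0.35352873]
0.0581346369333381 0.11912744597697535 63.98745188777697 0.13255558983448498
```

```bash
python3 - <<'E'
from g import *
for th in (70,77,84,90,95): print(th,((grip(th)-grip(63.5))/.25+[0,0,.006]).round(3))
E
python3 -m handwheel '[{"slide":[0.04,0.033,0.028],"rot":[0,0,0],"hand":0},{"slide":[0.086,0.07,0.046],"rot":[0,0,0],"hand":0},{"slide":[0.132,0.107,0.057],"rot":[0,0,0],"hand":0},{"slide":[0.174,0.14,0.06],"rot":[0,0,0],"hand":0},{"slide":[0.174,0.14,0.06],"rot":[0,0,0],"hand":0}]'
python3 - <<'E'
from g import *
s=manip.state();f=s['ft_force'];print("f e,u,z",f@e,f@u,f[2],"tau",s['ft_torque'])
r=s['tool_pos']-goal(0)[0]+grip(0)-P;print(r@e,r[2],np.degrees(np.arctan2(r[2],r@e)),np.hypot(r@e,r[2]))
S,T,W=cam("side"),cam("top"),cam("wrist")
cv2.imwrite("pics/a4.png",np.vstack([cv2.resize(S[0][110:310,170:370],(560,560))]))
cv2.imwrite("pics/b4.png",np.vstack([W[0]]))
E
```

```text
70 [0.04  0.033 0.028]
77 [0.086 0.07  0.046]
84 [0.133 0.108 0.056]
90 [0.173 0.141 0.059]
95 [0.207 0.168 0.057]
time: 5.6
tool_pos: [0.6427, 0.0397, 0.2027]
tcp_rot: [1.584, 1.319, 2.268]
ft_force: [-0.2, -0.4, 7.1]
gripper_width: 0.0166
f e,u,z 0.41955078802019596 0.15985994775297563 7.146593668481103 tau [-0.00606783  0.08835758  0.03436421]
0.0007411731502175947 0.13601169843425143 89.68777926056877 0.13601371786922212
```

View pics/a4.png

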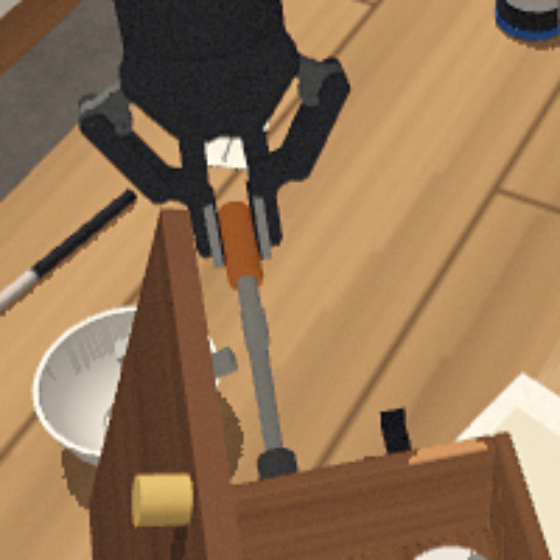

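View pics/b4.png

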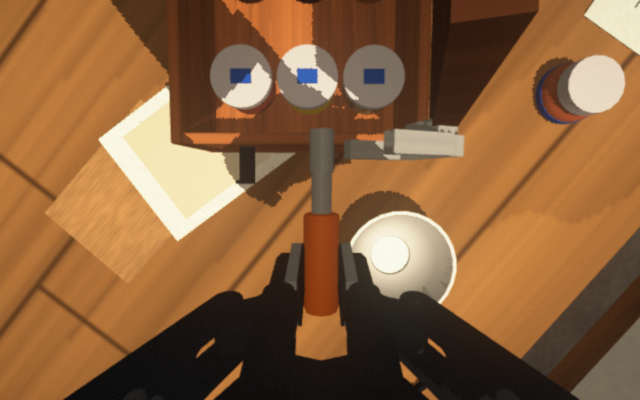

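Side: rod near upright, slot arm tip at (228,362), bowl untouched. Wrist: grip at (321,262), slot bracket from (345,150) to (463,140) just ahead of the pin end (321,130), in line along y. Next, ease past upright while watching the force.

```bash
cat > st.py <<'E'
from g import *
s=manip.state();f=s['ft_force'];print("f e,u,z",(f@e).round(1),(f@u).round(1),f[2].round(1))
S,W=cam("side"),cam("wrist")
def big(c,near):
    m=cv2.inRange(cv2.cvtColor(c[0],cv2.COLOR_BGR2HSV),(4,190,60),(13,255,255))
    ks=[cv2.minAreaRect(k) for k in cv2.findContours(m,0,2)[0] if cv2.contourArea(k)>100]
    return min(ks,key=lambda r:np.hypot(r[0][0]-near[0],r[0][1]-near[1]),default=None)
a=big(S,(255,197));b=big(W,(321,262));print(a,b)
if a and b:
    q,d=tri(S,a[0],W,b[0]);r=q-P;print("grip tri",q.round(4),d.round(4),"e,u,z",(r@e).round(4),(r@u).round(4),r[2].round(4),"ang",np.degrees(np.arctan2(r[2],r@e)).round(1))
r=s['tool_pos']-goal(0)[0]+grip(0)-P;print("tool e,z",(r@e).round(4),r[2].round(4),np.degrees(np.arctan2(r[2],r@e)).round(1),"u",(r@u).round(4))
E
python3 st.py
python3 -m handwheel '[{"slide":[0.02,0.016,0.002],"rot":[0,0,0],"hand":0},{"slide":[0.04,0.033,0],"rot":[0,0,0],"hand":0},{"slide":[0.06,0.05,-0.004],"rot":[0,0,0],"hand":0},{"slide":[0.06,0.05,-0.004],"rot":[0,0,0],"hand":0}]'
python3 st.py
```

```text
f e,u,z -0.3 0.1 4.7
((255.6154022216797, 196.57693481445312), (29.613536834716797, 11.96308422088623), 78.69007110595703) ((320.5, 264.0), (104.0, 35.0), 90.0)
grip tri [0.6429 0.0384 0.2109] 0.0022 e,u,z 0.0015 0.0473 0.1259 ang 89.3
tool e,z 0.0016 0.136 89.3 u 0.0451
time: 6.25
tool_pos: [0.6578, 0.052, 0.2024]
tcp_rot: [1.577, 1.32, 2.261]
ft_force: [1.0, -2.4, 4.4]
gripper_width: 0.0166
f e,u,z 0.8 2.5 4.4
((243.58108520507812, 199.48648071289062), (30.08501625061035, 7.891151428222656), 80.53767395019531) ((320.49908447265625, 263.5804443359375), (34.11268997192383, 102.9127426147461), 0.6585432291030884)
grip tri [0.6577 0.0501 0.2088] 0.0003 e,u,z -0.0174 0.0476 0.1238 ang 98.0
tool e,z -0.0188 0.1357 97.9 u 0.0451
```

Camera triangulation puts the grip at 98° on the expected radius; the fingers have slid about 10 mm up the grip but still hold it. Continue.

```bash
python3 -m handwheel '[{"slide":[0.02,0.016,-0.008],"rot":[0,0,0],"hand":0},{"slide":[0.04,0.032,-0.017],"rot":[0,0,0],"hand":0},{"slide":[0.04,0.032,-0.017],"rot":[0,0,0],"hand":0}]'
python3 st.py
python3 -m handwheel '[{"slide":[0.015,0.012,-0.01],"rot":[0,0,0],"hand":0},{"slide":[0.03,0.024,-0.017],"rot":[0,0,0],"hand":0},{"slide":[0.03,0.024,-0.017],"rot":[0,0,0],"hand":0}]'
python3 - <<'E'
from h import *
exec(open('st.py').read())
a=cv2.resize(W[0][90:300,250:530],(800,600));cv2.imwrite("pics/w5.png",a)
E
```

```text
time: 6.65
tool_pos: [0.6684, 0.0606, 0.1982]
tcp_rot: [1.569, 1.32, 2.253]
ft_force: [2.6, -0.9, 4.6]
gripper_width: 0.0167
f e,u,z -1.4 2.3 4.6
None ((321.0, 264.5), (103.0, 34.0), 90.0)
tool e,z -0.0324 0.1315 103.9 u 0.0451
time: 7.05
tool_pos: [0.6764, 0.067, 0.1941]
tcp_rot: [1.564, 1.321, 2.248]
ft_force: [2.1, -0.4, 5.4]
gripper_width: 0.0167
f e,u,z -1.4 1.6 5.4
None ((321.0, 264.5), (103.0, 34.0), 90.0)
tool e,z -0.0426 0.1275 108.5 u 0.0451
```

View pics/w5.png

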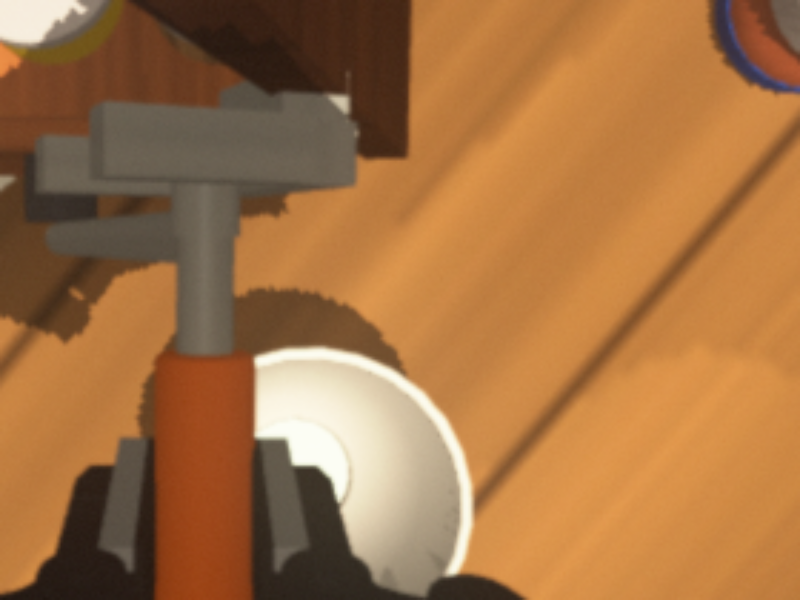

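Wrist crop: the pin (centre x≈207) is inside the slot, whose upper arm spans x 95–355; I estimate home is at x≈243, so a few mm are left. Creeping on with force watch.

```bash
python3 -m handwheel '[{"slide":[0.006,0.005,-0.004],"rot":[0,0,0],"hand":0},{"slide":[0.0124,0.01,-0.007],"rot":[0,0,0],"hand":0},{"slide":[0.0124,0.01,-0.007],"rot":[0,0,0],"hand":0}]'
python3 st.py
python3 -m handwheel '[{"slide":[0.003,0.0025,-0.002],"rot":[0,0,0],"hand":0},{"slide":[0.0062,0.005,-0.003],"rot":[0,0,0],"hand":0},{"slide":[0.0062,0.005,-0.003],"rot":[0,0,0],"hand":0}]'
python3 st.py
```

```text
time: 7.45
tool_pos: [0.6779, 0.0683, 0.1933]
tcp_rot: [1.582, 1.32, 2.266]
ft_force: [-8.6, -7.3, 12.0]
gripper_width: 0.0165
f e,u,z 11.3 0.2 12.0
None ((320.5, 264.0), (35.0, 104.0), 0.0)
tool e,z -0.0446 0.1267 109.4 u 0.0451
time: 7.85
tool_pos: [0.678, 0.0683, 0.1934]
tcp_rot: [1.6, 1.319, 2.283]
ft_force: [-10.1, -8.0, 10.6]
gripper_width: 0.0166
f e,u,z 12.9 -0.1 10.6
None ((319.9999694824219, 264.0), (33.99999237060547, 103.99998474121094), 0.0)
tool e,z -0.0447 0.1267 109.4 u 0.0452
```

```bash
python3 - <<'E'
from h import *
S,T,W=cam("side"),cam("top"),cam("wrist")
o=cv2.imread("pics/top0.png");o2=cv2.imread("pics/side0.png")
f=lambda i,x,y,w,h:cv2.resize(i[y:y+h,x:x+w],(400,300),interpolation=2)
cv2.imwrite("pics/c6.png",np.vstack([np.hstack([f(o2,190,140,160,120),f(S[0],190,140,160,120)]),np.hstack([f(T[0],170,120,160,120),f(W[0],250,90,160,120)])]))
E
```

```text
(no output)
```

View pics/c6.png

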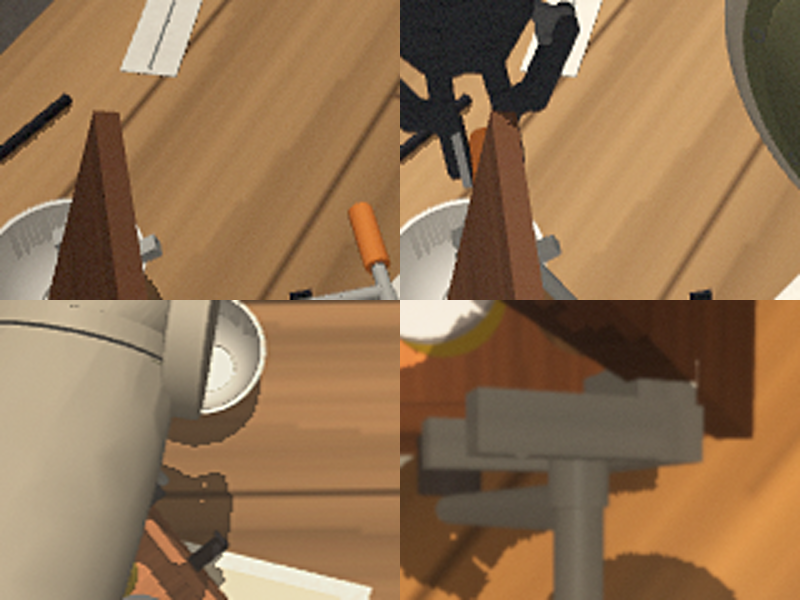

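The lid edge tip is at the same place in both side views (105,112 vs 107,112), the bowl is unmoved, and the pin sits about 28 mm past the mid-mouth — consistent with home (26 mm), matching the force stop. Relax the push, then release.

```bash
python3 -m handwheel '[{"slide":[-0.003,-0.0025,0],"rot":[0,0,0],"hand":0},{"slide":[-0.003,-0.0025,0],"rot":[0,0,0],"hand":0}]'
python3 st.py
python3 -m handwheel '[{"slide":[0,0,0],"rot":[0,0,0],"hand":0.25},{"slide":[0,0,0],"rot":[0,0,0],"hand":0.35},{"slide":[0,0,0],"rot":[0,0,0],"hand":0.4},{"slide":[0,0,0],"rot":[0,0,0],"hand":0.4},{"slide":[0,0,0],"rot":[0,0,0],"hand":0.4}]'
python3 - <<'E'
exec(open('st.py').read())
f=lambda i,x,y,w,h:cv2.resize(i[y:y+h,x:x+w],(400,300),interpolation=2)
cv2.imwrite("pics/d7.png",np.hstack([f(S[0],190,140,160,120),f(W[0],250,90,240,180)]))
E
```

```text
time: 8.3
tool_pos: [0.6773, 0.0678, 0.1936]
tcp_rot: [1.598, 1.319, 2.28]
ft_force: [1.5, -0.3, 5.2]
gripper_width: 0.0164
f e,u,z -0.9 1.2 5.2
None ((320.9999694824219, 265.0), (33.99999237060547, 103.99998474121094), 0.0)
tool e,z -0.0438 0.127 109.0 u 0.0451
time: 8.9
tool_pos: [0.6774, 0.0679, 0.1933]
tcp_rot: [1.598, 1.319, 2.281]
ft_force: [-0.6, 0.3, 0.2]
gripper_width: 0.0343
f e,u,z 0.3 -0.6 0.2
None ((321.0, 265.0), (104.0, 34.0), 90.0)
tool e,z -0.044 0.1267 109.2 u 0.045
```

View pics/d7.png

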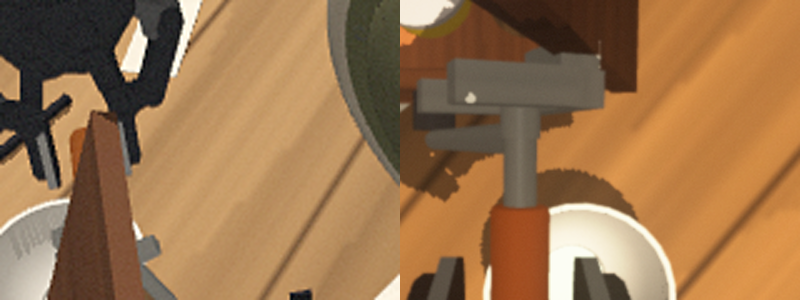

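Fingers are free (force ~0) and the rod stayed put with the pin in the slot, grip clear of both pads. The two arm tips (upper/lower) straddle a point about 28 mm in front of the pin, so it is at or within ~2 mm of the bottom. Retreat along the tool axis, then outwards for a last look.

```bash
python3 -m handwheel '[{"slide":[0.006,-0.008,0.04],"rot":[0,0,0],"hand":0.4},{"slide":[0.02,-0.024,0.12],"rot":[0,0,0],"hand":0.4},{"slide":[0.04,-0.05,0.24],"rot":[0,0,0],"hand":0.4},{"slide":[0.06,-0.075,0.36],"rot":[0,0,0],"hand":0.4},{"slide":[0.0,-0.2,0.42],"rot":[0,0,0],"hand":0.4},{"slide":[-0.1,-0.35,0.42],"rot":[0,0,0],"hand":0.4},{"slide":[-0.2,-0.5,0.42],"rot":[0,0,0],"hand":0.4},{"slide":[-0.25,-0.6,0.42],"rot":[0,0,0],"hand":0.4},{"slide":[-0.25,-0.6,0.42],"rot":[0,0,0],"hand":0.4}]'
python3 - <<'E'
from g import *
S,T,W=cam("side"),cam("top"),cam("wrist")
print(manip.state()['ft_force'].round(1))
for n,c,(u0,v0,u1,v1) in(("s",S,(200,150,270,260)),("t",T,(160,110,300,230))):
    m=cv2.inRange(cv2.cvtColor(c[0],cv2.COLOR_BGR2HSV),(4,190,60),(13,255,255));q=np.zeros_like(m);q[v0:v1,u0:u1]=m[v0:v1,u0:u1]
    for k in cv2.findContours(q,0,2)[0]:
        if cv2.contourArea(k)>40: print(n,cv2.minAreaRect(k))
f=lambda i,x,y,w,h:cv2.resize(i[y:y+h,x:x+w],(400,300),interpolation=2)
cv2.imwrite("pics/e8.png",np.vstack([np.hstack([f(S[0],170,160,160,120),f(T[0],160,110,160,120)]),np.hstack([f(W[0],0,0,640,400),f(W[0],320,0,320,240)])]))
o=cv2.imread("pics/top0.png");o2=cv2.imread("pics/side0.png")
d=cv2.absdiff(S[0],o2).max(2);print("side diff bowl",(d[225:260,185:205]>40).mean(),"lid top",(d[185:230,225:240]>40).mean())
d=cv2.absdiff(T[0],o).max(2);print("top diff bowl",(d[115:165,225:275]>40).mean(),"lid",(d[160:270,30:160]>40).mean())
E
```

```text
time: 9.9
tool_pos: [0.6138, -0.0853, 0.2998]
tcp_rot: [1.597, 1.32, 2.276]
ft_force: [-0.2, 0.4, 0.6]
gripper_width: 0.0342
[1.  0.  0.1]
side diff bowl 0.0 lid top 0.07851851851851852
top diff bowl 0.6008 lid 0.014475524475524476
```

View pics/e8.png

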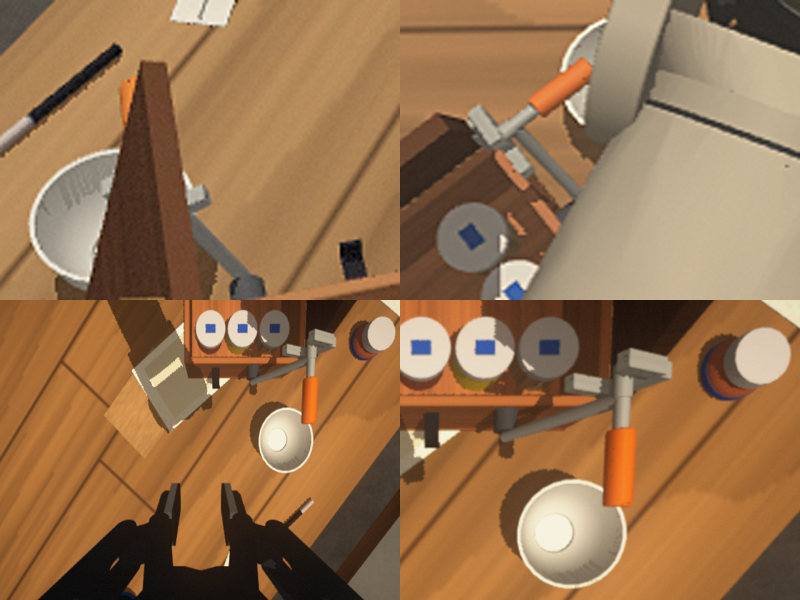

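Rod stands in the slot, lid and bowl look unchanged (wrist close-up: upper arm x 610–672, pin meeting it at ~623; top: grip at (560,87), arm (470–512,105–150)). The pin depth needs numbers because of parallax.

```bash
python3 - <<'E'
from g import *
T,W,S=cam("top"),cam("wrist"),cam("side")
t=lambda x,y:(160+(x)*.4-160,110+y*.4) if 0 else (160+(x-400)*.4,110+y*.4)
w=lambda x,y:(320+(x-400)*.8,(y-300)*.8)
def rep(n,a,b):
    q,d=tri(T,a,W,b);r=q-P;print(n,q.round(4),"gap",d.round(4),"e,u,z",(r@e).round(4),(r@u).round(4),r[2].round(4),"ang",np.degrees(np.arctan2(r[2],r@e)).round(1),"R",np.hypot(r@e,r[2]).round(4))
def rect(c,x0,y0,x1,y1):
    m=cv2.inRange(cv2.cvtColor(c[0],cv2.COLOR_BGR2HSV),(5,200,120),(15,255,255));q=np.zeros_like(m);q[y0:y1,x0:x1]=m[y0:y1,x0:x1]
    return cv2.minAreaRect(max(cv2.findContours(q,0,2)[0],key=cv2.contourArea))
a,b=rect(T,205,125,240,160),rect(W,470,95,520,175);print(a,b)
rep("grip",a[0],b[0])
rep("upper mouth",t(512,135),w(612,385));rep("upper back",t(488,105),w(668,383));rep("lower mouth",t(530,175),w(567,393))
rep("rod/pin joint",t(525,125),w(625,405))
# slot plane reading: pin vs arm tips on plane u=0 and -.013
for off in(0,-.013):
  for n,p in(("um",(612,385)),("ub",(668,383)),("lm",(567,393)),("lb?",(615,393))): print(off,n,onplane(W,w(*p),off))
# grey mask runs along bracket edges, for corner checks
g=cv2.cvtColor(W[0],cv2.COLOR_BGR2HSV);x0,y0=int(w(560,340)[0]),int(w(560,340)[1])
print(x0,y0)
for r in g[y0:y0+56:2,x0:x0+96:2]: print("".join("#" if p[1]<60 and p[2]>140 else "+" if p[1]<60 else "." for p in r))
E
```

```text
Traceback (most recent call last):
ValueError: max() iterable argument is empty
```

```bash
python3 - <<'E'
from g import *
T,W,S=cam("top"),cam("wrist"),cam("side")
t=lambda x,y:(160+(x-400)*.4,110+y*.4)
w=lambda x,y:(320+(x-400)*.8,(y-300)*.8)
def rep(n,a,b):
    q,d=tri(T,a,W,b);r=q-P;print(n,"gap",d.round(4),"e,u,z",(r@e).round(4),(r@u).round(4),r[2].round(4),"ang",np.degrees(np.arctan2(r[2],r@e)).round(1),"R",np.hypot(r@e,r[2]).round(4))
rep("grip",t(560,87),w(620,467))
rep("upper mouth",t(512,135),w(612,385));rep("upper back",t(488,105),w(668,383));rep("lower mouth",t(530,175),w(567,393))
for off in(0,-.013):
  for n,p in(("um",(612,385)),("ub",(668,383)),("lm",(567,393)),("lb?",(615,393))): print(off,n,onplane(W,w(*p),off)[2:])
def ascii(c,x0,y0,x1,y1):
    for r in cv2.cvtColor(c[0],cv2.COLOR_BGR2HSV)[y0:y1,x0:x1]: print("".join("." if p[1]>=70 else "#" if p[2]>170 else "+" if p[2]>110 else "-" for p in r))
print(w(555,345));ascii(W,442,34,545,88)
print(t(460,95));ascii(T,184,145,224,186)
E
```

```text
grip gap 0.0004 e,u,z -0.048 0.0438 0.1107 ang 113.4 R 0.1206
upper mouth gap 0.0026 e,u,z -0.033 -0.004 0.1273 ang 104.5 R 0.1315
upper back gap 0.0015 e,u,z -0.059 -0.0025 0.1372 ang 113.3 R 0.1493
lower mouth gap 0.0029 e,u,z -0.0218 -0.0146 0.0805 ang 105.1 R 0.0834
0 um (np.float64(-0.0249), np.float64(0.14), np.float64(100.1), np.float64(0.1422))
0 ub (np.float64(-0.0556), np.float64(0.1433), np.float64(111.2), np.float64(0.1537))
0 lm (np.float64(-0.0046), np.float64(0.1256), np.float64(92.1), np.float64(0.1257))
0 lb? (np.float64(-0.0346), np.float64(0.1256), np.float64(105.4), np.float64(0.1303))
-0.013 um (np.float64(-0.0451), np.float64(0.1019), np.float64(113.9), np.float64(0.1114))
-0.013 ub (np.float64(-0.0808), np.float64(0.1057), np.float64(127.4), np.float64(0.1331))
-0.013 lm (np.float64(-0.0214), np.float64(0.0851), np.float64(104.1), np.float64(0.0878))
-0.013 lb? (np.float64(-0.0564), np.float64(0.0852), np.float64(123.5), np.float64(0.1021))
(444.0, 36.0)
.....--+++++++++++++...................................................................................
....
[... 6503 characters left out ...]
...
..........-----.-----+#+..---++++.......
..................-+###+...---++++......
..................######+...---++++.....
...................######+...---++++....
...................######++...---++++...
....................+#####+....---++++..
.....................+#####+....---++++.
.....................######++....---++++
......................####++-+....---+++
.......................##++-+-.....---++
........................+--+-.......---+
.........................+--.........---
......................................--
.......................................-
........................................
........................................
........................................
```

```bash
python3 - <<'E'
from g import *
T,W=cam("top"),cam("wrist")
def rep(n,a,b):
    q,d=tri(T,a,W,b);r=q-P;print(n,"gap",d.round(4),"e,u,z",(r@e).round(4),(r@u).round(4),r[2].round(4),"ang",np.degrees(np.arctan2(r[2],r@e)).round(1),"R",np.hypot(r@e,r[2]).round(4))
rep("upper mouth outer top",(200,164),(503,54))
rep("upper back outer top",(192,152),(536,63))
rep("upper mouth inner top",(195.5,167),(503,40))
rep("lower mouth outer top",(210,177),(458,71))
rep("lower mouth inner top",(203,169.5),(458,61))
print("pin axis, plane of outer face u=-.003:",onplane(W,(499.5,62),-.003)[2:],onplane(W,(501.5,80),.005)[2:],onplane(T,(203,160),.005)[2:])
for off in(-.025,-.013,-.003):
  print(off,[onplane(W,p,off)[2:5] for p in((503,54),(536,63),(458,71))])
E
```

```text
upper mouth outer top gap 0.0006 e,u,z -0.0334 -0.009 0.1417 ang 103.3 R 0.1455
upper back outer top gap 0.0005 e,u,z -0.0665 -0.0078 0.1278 ang 117.5 R 0.144
upper mouth inner top gap 0.0019 e,u,z -0.0328 -0.0182 0.143 ang 102.9 R 0.1467
lower mouth outer top gap 0.0009 e,u,z -0.0225 -0.0135 0.0919 ang 103.8 R 0.0946
lower mouth inner top gap 0.02 e,u,z -0.0211 -0.0131 0.1187 ang 100.1 R 0.1206
pin axis, plane of outer face u=-.003: (np.float64(-0.0301), np.float64(0.1428), np.float64(101.9), np.float64(0.146)) (np.float64(-0.0411), np.float64(0.127), np.float64(107.9), np.float64(0.1335)) (np.float64(0.0002), np.float64(0.2265), np.float64(89.9), np.float64(0.2265))
-0.025 [(np.float64(-0.0567), np.float64(0.1002), np.float64(119.5)), (np.float64(-0.0997), np.float64(0.079), np.float64(141.6)), (np.float64(-0.037), np.float64(0.0572), np.float64(122.9))]
-0.013 [(np.float64(-0.0389), np.float64(0.1315), np.float64(106.5)), (np.float64(-0.077), np.float64(0.1127), np.float64(124.3)), (np.float64(-0.0214), np.float64(0.0934), np.float64(102.9))]
-0.003 [(np.float64(-0.024), np.float64(0.1575), np.float64(98.7)), (np.float64(-0.058), np.float64(0.1408), np.float64(112.4)), (np.float64(-0.0084), np.float64(0.1236), np.float64(93.9))]
```

```bash
python3 - <<'E'
from g import *
T,W=cam("top"),cam("wrist")
h=cv2.cvtColor(W[0],cv2.COLOR_BGR2HSV);print(h[133,490:502:3],h[133,470:476:3])
m=cv2.inRange(h,(9,215,190),(13,255,255))
h2=cv2.cvtColor(T[0],cv2.COLOR_BGR2HSV);print(h2[145,222:228:2])
for c,(x0,y0,x1,y1) in((W,(470,90,530,180)),(T,(205,125,245,165))):
    hh=cv2.cvtColor(c[0],cv2.COLOR_BGR2HSV);b=np.array(c[0]).astype(int)
    ref=hh[133,496] if c is W else hh[145,224]
    m=((abs(hh[...,0].astype(int)-ref[0])<4)&(hh[...,1]>ref[1]-25)).astype(np.uint8);q=np.zeros_like(m);q[y0:y1,x0:x1]=m[y0:y1,x0:x1]
    r=cv2.minAreaRect(max(cv2.findContours(q,0,2)[0],key=cv2.contourArea));print(r)
    c=(*c,r)
    if c[0] is W[0]: wr=r
    else: tr=r
q,d=tri(T,tr[0],W,wr[0]);r=q-P;print("grip e,u,z",d,r@e,r@u,r[2],np.degrees(np.arctan2(r[2],r@e)),np.hypot(r[2],r@e))
for off in(.043,.045,.047):print("grip W",off,onplane(W,wr[0],off)[2:])
for off in(-.010,-.008,-.006):print("mouth/back W",off,onplane(W,(503,54),off)[2:],onplane(W,(536,63),off)[2:])
E
```

```text
[[ 10 217 193]
 [ 11 219 226]
 [ 12 218 239]
 [ 13 216 245]] [[ 14 165 198]
 [ 15 168 193]]
[[ 12 175 235]
 [ 11 178 232]
 [ 10 182 220]]
((495.8416442871094, 133.66708374023438), (24.219743728637695, 62.471961975097656), 2.8624050617218018)
((224.60977172851562, 144.51219177246094), (10.619816780090332, 28.111278533935547), 51.34019470214844)
grip e,u,z 0.00034441081824700343 -0.04685105412810791 0.044739939068026334 0.11204852441566408 112.69135691336054 0.12144913789995616
grip W 0.043 (np.float64(-0.0535), np.float64(0.0998), np.float64(118.2), np.float64(0.1133))
grip W 0.045 (np.float64(-0.0452), np.float64(0.1148), np.float64(111.5), np.float64(0.1234))
grip W 0.047 (np.float64(-0.0368), np.float64(0.1297), np.float64(105.9), np.float64(0.1349))
mouth/back W -0.01 (np.float64(-0.0345), np.float64(0.1388), np.float64(104.0), np.float64(0.1431)) (np.float64(-0.0715), np.float64(0.1206), np.float64(120.7), np.float64(0.1402))
mouth/back W -0.008 (np.float64(-0.0315), np.float64(0.144), np.float64(102.4), np.float64(0.1475)) (np.float64(-0.0677), np.float64(0.1262), np.float64(118.2), np.float64(0.1432))
mouth/back W -0.006 (np.float64(-0.0286), np.float64(0.1493), np.float64(100.8), np.float64(0.152)) (np.float64(-0.0639), np.float64(0.1318), np.float64(115.9), np.float64(0.1465))
```

```bash
python3 -c "
from plant import manip
print(manip.state()['ft_force'].round(1), manip.state()['time']); print(manip.sign_off())"
```

```text
[-0.   0.4 -0.6] 10.55
the job is handed in; nothing more can be done
None
```

The prop rod is in the lid slot and released. I handed the job in at 10.55 s of the 38 s allowed, with the arm backed off and its wrist force about zero.

**What I did:** I took the rod by the orange grip, lifted it out of the clip and swung it past upright. I eased it into the slot until it stopped hard, with about 13 N on the wrist, then backed off the push, opened the fingers and withdrew.

**Last checks:**
- **Rod:** it stayed in the slot after release. Triangulation puts the grip at about 112°, against an estimated home of about 113°, so within about 1–3 mm. That is about as fine as my measurements go.
- **Lid:** its edge sits within about a pixel of where it started in the side view.
- **Bowl:** it looks unmoved in the side and wrist views.

**What disagreed or went less well:**
- **Grip slip:** the fingers slid about 10 mm along the grip during the swing but kept hold of it.
- **Push against the slot:** the 13 N is more than the 6 N at which the lid is said to yield. I saw no lid movement beyond that pixel, and I did not find out why.
- **Small gap possible:** backing off by about 0.7 mm may have left the pin slightly off the slot bottom.
- **Failed checks:** the arm blocked the top camera's view of the bowl, so that comparison told me nothing. One inner corner of the slot also triangulated badly (20 mm gap), so I left it out.

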